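# Weigh a canister on a sprung hook scale

## Task

Weigh the taller of the two steel canisters: hang it by its loop on the hook scale and lower it until the spring carries all of its weight, so that the hook does not jump when you let go, then leave it hanging free until it has been quite still for a second or two. Then lift it off slowly, at 3 or 4 centimetres a second, so that the hook is not yanked and does not snap back, and set it down gently, upright and with its foot fully on the wooden serving board. Leave everything else where it is.

Things in the scene. Friction and masses are not known exactly. Their poses are not given: they have to be found in the camera images.
- can_tall: the taller canister, to be weighed: plain steel, body 60 mm diameter (63 at the lid rim) and 62 mm high; above its lid a steel loop, then a flat black grip tab; 169 mm high in all. Mass unknown, 0.25 to 0.75 kg. Origin: centre of the underside, z up. One looks through the loop along x; the tab's flat faces look along y
- loop_top (a point): on the tall canister, 113 mm above its underside: middle of the underside of the loop's upper bar, which is to rest on the hook. The loop lies in the canister's y-z plane: round bar 8 mm thick, opening 28 mm wide (y) and 36 mm high (77 to 113 mm above the underside), with cut corners
- tab (a point): centre of the tall canister's grip tab, 144 mm above its underside; the tab is 12 mm thick (y), 28 mm wide (x), 50 mm high. Grasp it across y with the TCP about 4 mm above this point, so that the fingertips stay above the loop
- can_squat: the shorter canister, a bystander: same loop and tab, but the body is only 36 mm high (143 mm in all). Origin: centre of the underside
- scale: the hook scale, fixed to the table: base plate 210 x 120 x 12 mm, grey column 46 x 60 mm, 280 mm high, centred 66 mm behind the origin (+x). Origin: centre of the base's underside; its hook arm points along the scale's -x, level, towards the robot side, nothing above it
- hook_seat (a point): top of the bar at the hook's lowest point, where the loop is to rest: 60 mm in front (-x) of the scale's origin, 229 mm above the table when unloaded, moves with the hook. Round bar 8 mm thick along the scale's x: upturned tip ends 83 mm in front of the origin, its top 14 mm above the seat; seat flat 16 mm long; behind it the bar rises 12 mm and runs level to the column
- hook (a joint): downward travel of the sprung hook in m: 0 unloaded (held up at its stop), 0.09 at the lower stop. It starts to move at a load of about 0.5 N and then gives 1 m per 90 N (about 11 mm per newton), lightly damped. The canister's weight brings it to 0.022 to 0.076 m; a canister in the hand should not drive it faster than about 40 mm/s
- board: wooden serving board, fixed, 85 mm wide (its x) by 260 mm long (its y), 20 mm thick. Origin: centre of its underside
- ramekin: fluted porcelain ramekin, 68 mm diameter, 41 mm high, a bystander. Origin: centre of the underside
- jar: spice jar with steel cap, 58 mm diameter, 94 mm high, a bystander. Origin: centre of the underside
- tumbler: glass tumbler, 81 mm diameter, 92 mm high, a bystander. Origin: centre of the underside
There are look-alikes about, which are no part of the job. What is shaped like the can_tall but orange or purple is not meant.

How it is judged:
By the outcome, as a careful person would: the job done as asked, in the order asked, and still so for the second after the job is handed in, with the robot touching nothing.
It also fails if it takes over 62 s, if anything falls off the work surface, if the arm or the gripper's body presses on something with over 40 N, if the wrist force passes 120 N, or if a joint passes its speed limit or range.

## Robot

A 6-joint arm with a two-finger parallel gripper is mounted at the origin on a cart in front of the work surface, level with it; the furniture and walls round the work are solid. World frame = base frame: x ahead of the robot, y to its left, z up, the work surface at z = 0. Lengths are in m, angles in rad, forces in N, time in s.
With the tool pointing down it reaches from about 0.375 to 0.975 m from the base axis. Payload 3.8 kg.
Tool frame: the origin (TCP) lies between the finger pads, 19 mm behind the fingertips; this is the grasp point; z points along the fingers, y is the line along which they close (so a half turn about z gives the same grasp; the last joint's range is limited). The gripper opens to 85 mm and grips with 20 to 120 N. Pads are 22 mm wide; open, the fingers measure 114 mm over their backs; the gripper's body (76 mm by 85 mm) begins 54 mm behind the grasp point. The pads swing forward as they close: fully open they stand 13 mm farther back than shut.
Start: joints at [-1.2, 0.264, 1.604, -0, 1.274, -0.037], TCP at [0.268, -0.62, 0.25] pointing down, gripper open.
Joint ranges: [-2.63, 2.63], [-0.94, 2.18], [0.31, 2.57], [-1.31, 4.45], [0, 2.66], [-2.55, 2.55]. Speed limits (rad/s): [2.57, 2.57, 3.14, 3.14, 3.14, 3.14].

## Interface

Orientations are given as a unit quaternion [w, x, y, z].
In Python, from workcell import env, viewer, workorder gives the robot as it stands.
- The arm moves only by the tool inch_along, called after "Emit:" in YAML: its name, and indented under it one key for each argument. Schema: {"type":"object","properties":{"rows":{"type":"object","properties":{"x":{"type":"array","items":{"type":"number"},"minItems":1,"maxItems":10},"y":{"type":"array","items":{"type":"number"},"minItems":1,"maxItems":10},"z":{"type":"array","items":{"type":"number"},"minItems":1,"maxItems":10},"wx":{"type":"array","items":{"type":"number"},"minItems":1,"maxItems":10},"wy":{"type":"array","items":{"type":"number"},"minItems":1,"maxItems":10},"wz":{"type":"array","items":{"type":"number"},"minItems":1,"maxItems":10},"jaw":{"type":"array","items":{"type":"number"},"minItems":1,"maxItems":10}},"additionalProperties":false,"required":["x","y","z","wx","wy","wz","jaw"]},"squeeze":{"type":"number"},"only":{"type":"string"},"quiet":{"type":"boolean"},"lines":{"type":"string"}},"required":["rows"],"additionalProperties":false}. rows is an object with one list for each field, all of the same length, 1 to 10, a row being the entries at one place: x, y, z (the shift in m), wx, wy, wz (a rotation vector in rad), jaw (the finger opening in m); each row is the pose to reach, as a shift and turn from the pose commanded when the call began, along the tool's axes at that moment; what a row does not reach only later rows make up. A row lasts 1/12 s, in which the tool goes at most 0.0417 m and 0.125 rad, less where a joint would pass 70% of its speed; a pose out of reach is approached as far as the arm can. The fingers move at their own pace and stop on an object; squeeze is the grip in N (left out, the last holds). Time passes only in rows, so rows that do not move let the fingers close. The tool returns the time, the measured TCP pose, the force, the opening and the grip force at its end. only (a regular expression) keeps the lines of the reply that match it, lines (a string "A,B") keeps lines A to B, and quiet returns only ok. Input that does not fit is refused with a message, and nothing moves.
- env.sense(): the state, without advancing time (a new reading comes with each control period).
- viewer.camera(name): name is "scene" or "top" or "wrist"; returns the picture (420x560x3 uint8, red, green, blue); there is no depth.
- viewer.calibration(name): a dict with "camera_matrix" (3x3 intrinsics, pixels), "dist" ([k1, k2, p1, p2, k3] as OpenCV has them; the pictures are not rectified), "R" (3x3) and "t" (3): a world point X has camera coordinates R X + t. Camera axes: x right, y down, z forward; pixel columns grow to the right and rows downward; lengths in m; the calibration is good to about 2 mm. A picture is of the moment at which its call begins: read the wrist's pose just before it. calibration takes no time and is no camera call; for the wrist camera it gives the pose at the moment of the call.
- workorder.finish_job(): hands the job in; it is judged then, once.
The state is a dict: "t": time; "joint_positions": joint angles; "qd": joint speeds; "tau": joint torques, N m; "position": TCP position; "orientation": TCP orientation; "ft_force": force on the tool from outside, world axes, zero at the start; "moment": the same for the moment, N m; "finger_gap": finger opening in m; "grasp_force": force on a finger pad.
Only numpy, scipy, OpenCV 4.12 (cv2) and the standard library are available. Lean on these libraries where they do the work, as an engineer would, in place of code of your own. Each camera call takes 0.05 s, during which the arm holds its last target. There are 200 camera calls.

## Working session

There is one attempt and no reset: what is moved stays moved. The work goes in short steps, Python scripts to look and compute and a tool call to move; the robot and the scene stay as the last step left them, time stands still between calls to the robot, and variables do not carry over. Pictures are saved under pics/ and viewed, at most 10 in all, crops included, and the job is handed in when it is done.

```bash
mkdir -p pics; ls; python3 - <<'E'
from workcell import env, viewer
import cv2, numpy as np
for n in ("scene","top"):
    im=viewer.camera(n); cv2.imwrite(f"pics/{n}0.png",im[:,:,::-1])
    c=viewer.calibration(n); print(n,np.round(c["camera_matrix"],1).tolist(),np.round(c["dist"],3),np.round(c["R"],3).tolist(),np.round(-np.array(c["R"]).T@c["t"],3))
s=env.sense(); print(s)
E
```

```text
pics
scene [[461.0, 0.0, 281.7], [0.0, 461.0, 205.8], [0.0, 0.0, 1.0]] [0.051 0.    0.    0.    0.   ] [[-0.749, -0.663, -0.011], [-0.28, 0.331, -0.901], [0.601, -0.672, -0.434]] [-0.303  0.871  0.745]
top [[497.9, 0.0, 283.0], [0.0, 497.9, 209.5], [0.0, 0.0, 1.0]] [-0.156  0.     0.     0.     0.   ] [[-0.013, -1.0, -0.012], [-0.996, 0.014, -0.085], [0.085, 0.01, -0.996]] [ 0.41  -0.076  1.595]
{'t': 0.1, 'joint_positions': array([-1.19989929e+00,  2.64683325e-01,  1.60526033e+00,  3.36653967e-05,
        1.27371902e+00, -3.68901170e-02]), 'qd': array([-1.01367215e-03,  7.17685245e-05, -2.43151727e-03, -7.22520708e-04,
        1.65728903e-03,  1.05070180e-03]), 'tau': array([ 3.64641983e-04, -5.16705251e+01, -3.68590593e+01, -5.61398190e-05,
        6.28054302e-03,  3.64888160e-05]), 'position': array([ 0.2674734 , -0.61904899,  0.24877043]), 'orientation': array([-1.02328489e-03,  9.79286093e-01,  2.02478832e-01, -1.56181512e-04]), 'ft_force': array([-0.46417695,  0.47358959,  0.09041868]), 'moment': array([-0.01276968, -0.01877598,  0.05853796]), 'grasp_force': 0.0, 'finger_gap': 0.08540092245178423}
```

View pics/scene0.png

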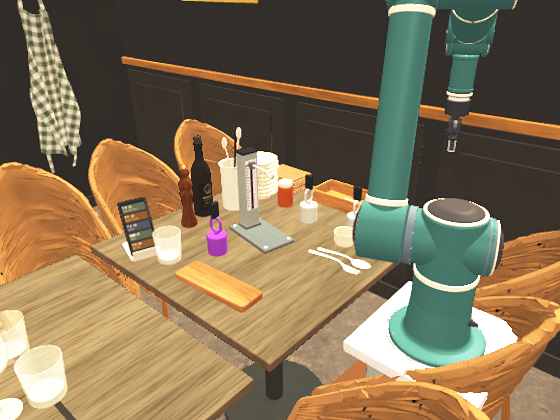

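View pics/top0.png

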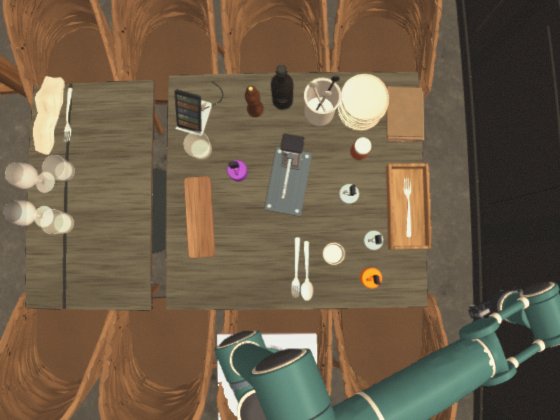

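The scene view shows the scale at (255,215), the board at (218,285) and the purple can at (217,240). The steel cans are at (309,208) and (355,218), the second partly hidden by the arm.

Candidates in the top view:
- Steel A at (349,193)
- Steel B at (373,240)
- Orange at (372,278), excluded by colour
- Purple at (237,171), excluded by colour

Next I'll take one close crop to decide between A and B.

```bash
cat > h.py <<'E'
from workcell import env, viewer
import cv2, numpy as np
from scipy.spatial.transform import Rotation as Ro
def ray(c,uv):
    K,d,R,t=(np.array(c[k],float) for k in("camera_matrix","dist","R","t"))
    p=cv2.undistortPoints(np.array([[uv]],float),K,d)[0,0]
    v=R.T@np.array([p[0],p[1],1]); return -R.T@t, v/np.linalg.norm(v)
def plane(c,uv,z):
    o,v=ray(c,uv); return o+v*(z-o[2])/v[2]
def tri(*cu):
    A=np.zeros((3,3));b=np.zeros(3);L=[ray(c,u) for c,u in cu]
    for o,v in L:
        P=np.eye(3)-np.outer(v,v);A+=P;b+=P@o
    X=np.linalg.solve(A,b); return X, max(np.linalg.norm(np.cross(X-o,v)) for o,v in L)
def proj(c,X):
    K,d,R,t=(np.array(c[k],float) for k in("camera_matrix","dist","R","t"))
    return cv2.projectPoints(np.array([X],float),cv2.Rodrigues(R)[0],t,K,d)[0][0,0]
def R0(s):
    q=s["orientation"]; return Ro.from_quat([q[1],q[2],q[3],q[0]])
def totool(s,X,Rt=None):  # shift in tool axes from current TCP to X
    return R0(s).inv().apply(np.array(X)-s["position"])
E
python3 - <<'E'
import cv2,numpy as np
a=cv2.imread("pics/top0.png");b=cv2.imread("pics/scene0.png")
f=lambda im,x,y,w,h,W,H:cv2.resize(im[y:y+h,x:x+w],(W,H),interpolation=cv2.INTER_CUBIC)
top=np.hstack([f(a,325,170,66,50,396,300),f(a,345,215,66,50,396,300)])
bot=np.hstack([f(b,285,165,80,60,396,300),f(a,258,128,66,50,396,300)])
cv2.imwrite("pics/crop1.png",np.vstack([top,bot]))
E
```

```text
(no output)
```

View pics/crop1.png

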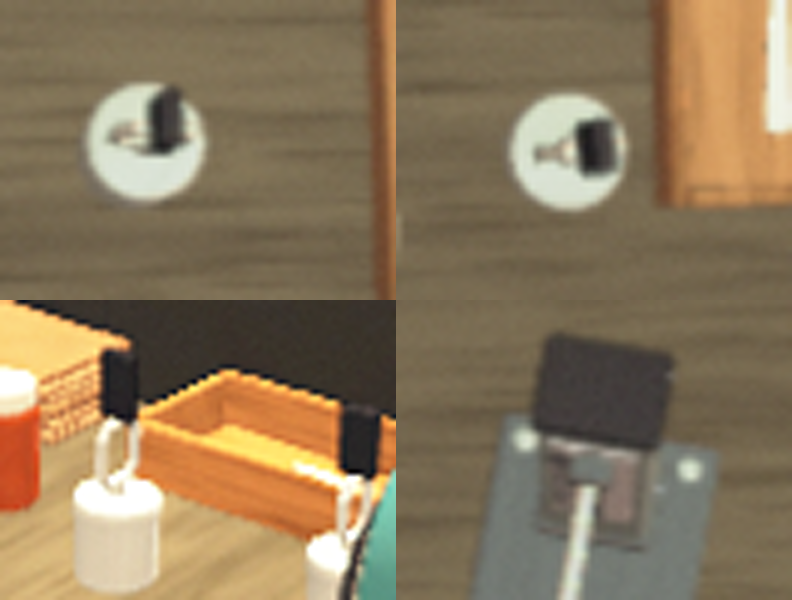

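A stands clearly taller than B in the scene crop: its body is about as high as it is wide. I'll check that by triangulation and get the coarse layout.

```bash
python3 - <<'E'
from h import *
T=viewer.calibration("top");S=viewer.calibration("scene")
print("A tab top",*tri((T,(353.7,189.5)),(S,(309,175.5))))
print("B tab top",*tri((T,(379.3,239.2)),(S,(357.7,186.2))))
a=cv2.imread("pics/top0.png");h=cv2.cvtColor(a,cv2.COLOR_BGR2HSV)
def big(m):
    c=max(cv2.findContours(m.astype(np.uint8),cv2.RETR_EXTERNAL,cv2.CHAIN_APPROX_NONE)[0],key=cv2.contourArea);return c
for n,(x,y) in dict(A=(345,193),B=(370,240)).items():
    m=np.zeros(a.shape[:2],bool);w=15;m[y-w:y+w+1,x-w+3:x+w+4]=1
    m&=(a.min(2)>130)
    hull=cv2.convexHull(big(m));(u,v),r=cv2.minEnclosingCircle(hull)
    print(n,(u,v),r,plane(T,(u,v),.064),plane(T,(u,v),.038))
m=np.zeros(a.shape[:2],bool);m[170:265,180:220]=1
m&=(h[:,:,0]<14)&(h[:,:,1]>110)
r=cv2.minAreaRect(big(m));print("board",r,[plane(T,p,.02).round(3).tolist() for p in cv2.boxPoints(r)],plane(T,r[0],.02))
# scale base
m=np.zeros(a.shape[:2],bool);m[140:220,262:318]=1
m&=(abs(a[:,:,0].astype(int)-a[:,:,2])<30)&(h[:,:,1]<70)&(a[:,:,0]>=a[:,:,2])
c=big(m);r=cv2.minAreaRect(c);print("base",r,[plane(T,p,.012).round(3).tolist() for p in cv2.boxPoints(r)],plane(T,r[0],.012))
print("hook tip px->", plane(T,(285,199),.235))
w=viewer.calibration("wrist");s=env.sense()
R=np.array(w["R"]);print("wrist cam in tool",R0(s).inv().apply(-R.T@w["t"]-s["position"]),(R@R0(s).as_matrix()).round(3),w["camera_matrix"])
print("obst",[(n,plane(T,p,z).round(3).tolist()) for n,p,z in [("ramek",(334,254),.041),("jar",(361,149),.09),("tumbler",(197,146),.09),("purple",(237,171),.05),("orange",(371,278),.06)]])
E
```

```text
A tab top [ 0.58821652 -0.26633239  0.16375905] 0.0003533142964547061
B tab top [ 0.44325768 -0.3417001   0.13991438] 0.00011582851126743151
A (348.8953552246094, 193.1976776123047) 9.967672348022461 [ 0.58897557 -0.26459349  0.064     ] [ 0.59201391 -0.26780309  0.038     ]
B (373.34832763671875, 239.78651428222656) 9.62326431274414 [ 0.44358985 -0.33695629  0.064     ] [ 0.44415912 -0.34139481  0.038     ]
board ((200.45050048828125, 216.50494384765625), (80.89652252197266, 26.46799087524414), 84.2894058227539) [[0.652, 0.261, 0.02], [0.659, 0.175, 0.02], [0.402, 0.15, 0.02], [0.394, 0.234, 0.02]] [0.52599222 0.2044429  0.02      ]
base ((286.5018310546875, 188.23944091796875), (34.0540657043457, 47.50434494018555), 9.865806579589844) [[0.549, -0.004, 0.012], [0.7, -0.031, 0.012], [0.679, -0.139, 0.012], [0.529, -0.111, 0.012]] [ 0.61370783 -0.07127144  0.012     ]
hook tip px-> [ 0.55529685 -0.06735931  0.235     ]
wrist cam in tool [ 0.07319353  0.00014179 -0.12396286] [[-0.     1.     0.002]
 [-0.957  0.    -0.289]
 [-0.289 -0.002  0.957]] [[347.81801396   0.         276.96755693]
 [  0.         347.81801396 207.05778812]
 [  0.           0.           1.        ]]
obst [('ramek', [0.402, -0.217, 0.041]), ('jar', [0.723, -0.303, 0.09]), ('tumbler', [0.74, 0.204, 0.09]), ('purple', [0.666, 0.084, 0.05]), ('orange', [0.326, -0.328, 0.06])]
```

A's tab top is at 0.164 m and B's at 0.140 m, so A is the tall canister. It is at about (0.589,-0.266). I'll move the wrist camera over it.

Emit:
inch_along:
  rows: {"x": [0.02, 0.05, 0.085, 0.12, 0.155, 0.19, 0.225, 0.255, 0.275, 0.285], "y": [-0.011, -0.028, -0.048, -0.068, -0.088, -0.108, -0.128, -0.145, -0.156, -0.161], "z": [-0.01, -0.02, -0.03, -0.04, -0.05, -0.06, -0.07, -0.07, -0.07, -0.07], "wx": [0, 0, 0, 0, 0, 0, 0, 0, 0, 0], "wy": [0, 0, 0, 0, 0, 0, 0, 0, 0, 0], "wz": [0.03, 0.08, 0.14, 0.2, 0.26, 0.32, 0.38, 0.408, 0.408, 0.408], "jaw": [0.085, 0.085, 0.085, 0.085, 0.085, 0.085, 0.085, 0.085, 0.085, 0.085]}

```text
t: 0.93
position: [0.467, -0.356, 0.3199]
orientation: [-0.0, 1.0, 0.001, 0.0]
ft_force: [0.2, -0.5, 0.4]
finger_gap: 0.0848
grasp_force: 0.0
```

Emit:
inch_along:
  rows: {"x": [0, 0], "y": [0, 0], "z": [0, 0], "wx": [0, 0], "wy": [0, 0], "wz": [0, 0], "jaw": [0.085, 0.085]}

```text
t: 1.1
position: [0.4652, -0.359, 0.3194]
orientation: [0.0, 1.0, 0.001, -0.001]
ft_force: [0.8, 0.0, 0.3]
finger_gap: 0.0847
grasp_force: 0.0
```

```bash
python3 - <<'E'
from h import *
import pickle
s=env.sense();c=viewer.calibration("wrist");im=viewer.camera("wrist")
pickle.dump((s,c,im),open("w1.pkl","wb"));cv2.imwrite("pics/w1.png",im[:,:,::-1]);print(s["t"],s["position"],s["orientation"],proj(c,[.589,-.266,.064]))
E
```

```text
1.1 [ 0.46515593 -0.35897483  0.3193802 ] [ 8.40093532e-05  9.99999635e-01  5.07786339e-04 -6.82134563e-04] [183.89291507  47.74101524]
```

View pics/w1.png

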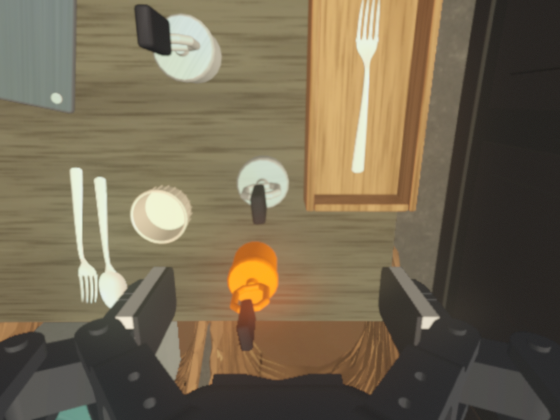

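The wrist view shows A, the tall can, at about (188,48) with its tab at (152,30), and B at (263,185). I'll centre over A and measure from there.

Emit:
inch_along:
  rows: {"x": [0.02, 0.05, 0.075, 0.085, 0.085, 0.085], "y": [-0.02, -0.05, -0.08, -0.095, -0.095, -0.095], "z": [0, 0, 0, 0, 0, 0], "wx": [0, 0, 0, 0, 0, 0], "wy": [0, 0, 0, 0, 0, 0], "wz": [0, 0, 0, 0, 0, 0], "jaw": [0.085, 0.085, 0.085, 0.085, 0.085, 0.085]}

```text
t: 1.65
position: [0.5501, -0.2648, 0.3195]
orientation: [0.0, 1.0, -0.0, -0.001]
ft_force: [0.8, 0.7, 0.6]
finger_gap: 0.0851
grasp_force: 0.0
```

```bash
python3 - <<'E'
from h import *
import pickle
s=env.sense();c=viewer.calibration("wrist");im=viewer.camera("wrist")
pickle.dump((s,c,im),open("w2.pkl","wb"));cv2.imwrite("pics/w2.png",im[:,:,::-1]);print(s["t"],s["position"],proj(c,[.589,-.266,.064]),proj(c,[.589,-.266,.169]))
E
```

```text
1.65 [ 0.5501314  -0.26478499  0.31945752] [278.30570176 135.1173678 ] [278.68582242 147.56449917]
```

View pics/w2.png

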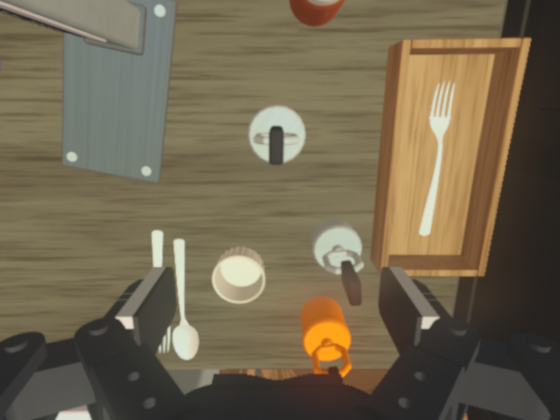

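A is at (277,134), with its tab upright at rows 126-165 and cols 270-283, so its yaw is about 0. I'll measure it from both wrist views.

```bash
python3 - <<'E'
from h import *
import pickle
def big(m): return max(cv2.findContours(m.astype(np.uint8),cv2.RETR_EXTERNAL,cv2.CHAIN_APPROX_NONE)[0],key=cv2.contourArea)
D=[pickle.load(open(f"w{i}.pkl","rb")) for i in(1,2)]
box=[(128,0,180,60),(262,118,290,172)]
for (s,c,im),(x0,y0,x1,y1) in zip(D,box):
    m=np.zeros(im.shape[:2],bool);m[y0:y1,x0:x1]=1;m&=im.max(2)<58
    k=big(m);print(cv2.boundingRect(k),cv2.minAreaRect(k),cv2.approxPolyDP(cv2.convexHull(k),2,True)[:,0].tolist())
s,c,im=D[1]
m=np.zeros(im.shape[:2],bool);m[95:175,240:315]=1;m&=im.min(2)>140
h=cv2.convexHull(big(m));print("lid",cv2.minEnclosingCircle(h),plane(c,cv2.minEnclosingCircle(h)[0],.062))
m=np.zeros(im.shape[:2],bool);m[118:172,262:290]=1;m&=im.max(2)<58
for y in range(124,168,4):
    xs=np.where(m[y])[0];print(y,(xs.min(),xs.max(),im[y,262:290].max(1).tolist()) if len(xs) else None)
E
```

```text
(140, 8, 30, 46) ((159.06771850585938, 31.599388122558594), (29.8219051361084, 40.832271575927734), 15.124006271362305) [[150, 8], [167, 22], [168, 53], [160, 53], [140, 45]]
(272, 128, 8, 2) ((275.5, 128.5), (1.0, 7.0), 90.0) [[279, 128], [272, 129]]
lid ((276.85894775390625, 133.91677856445312), 28.584346771240234) [ 0.59008564 -0.26444836  0.062     ]
124 None
128 (np.int64(273), np.int64(279), [209, 209, 210, 210, 211, 212, 208, 191, 149, 91, 58, 55, 55, 55, 55, 55, 56, 55, 59, 86, 143, 188, 208, 213, 213, 213, 211, 210])
132 None
136 None
140 None
144 None
148 None
152 None
156 None
160 None
164 None
```

```bash
python3 - <<'E'
from h import *
import pickle
def big(m): return max(cv2.findContours(m.astype(np.uint8),cv2.RETR_EXTERNAL,cv2.CHAIN_APPROX_NONE)[0],key=cv2.contourArea)
D=[pickle.load(open(f"w{i}.pkl","rb")) for i in(1,2)]
s,c,im=D[1]
m=np.zeros(im.shape[:2],bool);m[118:172,262:290]=1;m&=im.max(2)<115
k=big(m);print(cv2.minAreaRect(k),cv2.boundingRect(k))
xc=[(y,np.where(m[y])[0].min(),np.where(m[y])[0].max(),int(im[y,276].max())) for y in range(126,168,3) if m[y].any()];print(np.array(xc).tolist())
# robot-side (-x) top edge of tab; far (+x) edges in view1 near polygon corners
print("proj tab top corners yaw0, w1,w2:")
for dx in(-.014,.014):
  for dy in (-.006,.006):
    X=[.5895+dx,-.2645+dy,.169];print(proj(D[0][1],X).round(1),proj(c,X).round(1))
a=D[0][2][0:70,120:230];b=im[95:175,225:335]
cv2.imwrite("pics/c2.png",np.hstack([cv2.resize(a[...,::-1],(400,255),interpolation=2),cv2.resize(b[...,::-1],(350,255),interpolation=2)]))
E
```

```text
((276.0, 146.0), (40.0, 14.0), 90.0) (269, 126, 15, 41)
[[126, 274, 278, 107], [129, 271, 281, 58], [132, 270, 282, 71], [135, 269, 283, 74], [138, 269, 282, 74], [141, 270, 282, 74], [144, 269, 282, 74], [147, 270, 282, 74], [150, 270, 282, 74], [153, 270, 282, 73], [156, 270, 282, 73], [159, 269, 282, 73], [162, 269, 282, 69], [165, 270, 282, 101]]
proj tab top corners yaw0, w1,w2:
[154.1  46.8] [284.3 164.7]
[137.3  46.7] [269.2 164.7]
[149.6   2.2] [284.5 128.6]
[132.2   2. ] [269.  128.6]
```

View pics/c2.png

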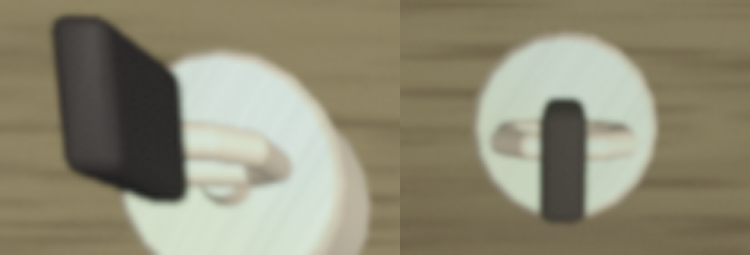

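The top face of the tab is centred at (144.2,25.3) in w1 and at (276.2,147) in w2. The loop bar is level in w2, so the yaw is about 0.

```bash
python3 - <<'E'
from h import *
import pickle
D=[pickle.load(open(f"w{i}.pkl","rb")) for i in(1,2)]
X,e=tri((D[0][1],(144.2,25.3)),(D[1][1],(276.2,147)));print(X,e)
print(totool(env.sense(),[.5895,-.2645,.148]))
E
```

```text
[ 0.58939096 -0.26421938  0.16708064] 0.00025525171096136445
[ 0.04001195 -0.00099056  0.17150594]
```

Emit:
inch_along:
  rows: {"x": [0.02, 0.035, 0.0395, 0.0395, 0.0395, 0.0395, 0.0395, 0.0395, 0.0395, 0.0395], "y": [0, 0, -0.0005, -0.0005, -0.0005, -0.0005, -0.0005, -0.0005, -0.0005, -0.0005], "z": [0, 0.02, 0.05, 0.08, 0.11, 0.14, 0.16, 0.17, 0.171, 0.171], "wx": [0, 0, 0, 0, 0, 0, 0, 0, 0, 0], "wy": [0, 0, 0, 0, 0, 0, 0, 0, 0, 0], "wz": [0, 0, 0, 0, 0, 0, 0, 0, 0, 0], "jaw": [0.085, 0.085, 0.07, 0.05, 0.05, 0.05, 0.05, 0.05, 0.05, 0.04]}

```text
t: 2.53
position: [0.5893, -0.2647, 0.149]
orientation: [0.0, 1.0, -0.001, -0.0]
ft_force: [-0.7, 0.4, 0.3]
finger_gap: 0.0401
grasp_force: 0.0
```

```bash
python3 - <<'E'
from h import *
s=env.sense();im=viewer.camera("wrist");cv2.imwrite("pics/w3.png",im[:,:,::-1]);print(s["position"],R0(s).as_matrix().round(4).tolist())
E
```

```text
[ 0.58934333 -0.26468825  0.14900048] [[1.0, -0.0019, -0.0006], [-0.0019, -1.0, -0.0], [-0.0006, 0.0, -1.0]]
```

View pics/w3.png

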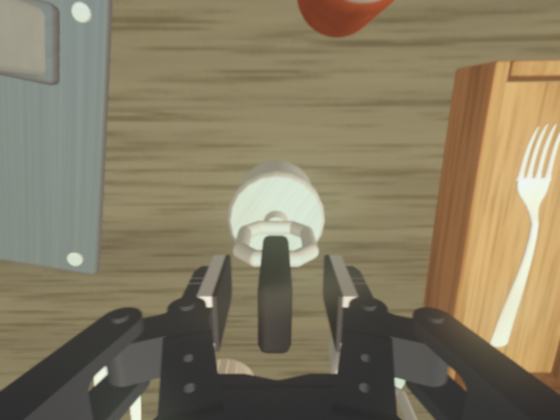

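The tab is centred between the pads (col 275, pads at 225 and 332), so I'll close and lift a little.

Emit:
inch_along:
  rows: {"x": [0, 0, 0, 0, 0, 0], "y": [0, 0, 0, 0, 0, 0], "z": [0, 0, 0, 0, 0, 0], "wx": [0, 0, 0, 0, 0, 0], "wy": [0, 0, 0, 0, 0, 0], "wz": [0, 0, 0, 0, 0, 0], "jaw": [0.02, 0.005, 0.005, 0.005, 0.005, 0.005]}
  squeeze: 70

```text
t: 3.08
position: [0.5913, -0.264, 0.1514]
orientation: [0.001, 1.0, -0.0, 0.002]
ft_force: [-0.7, -0.6, 6.0]
finger_gap: 0.011
grasp_force: 69.7
```

Emit:
inch_along:
  rows: {"x": [0, 0, 0, 0, 0, 0, 0, 0, 0], "y": [0, 0, 0, 0, 0, 0, 0, 0, 0], "z": [-0.003, -0.01, -0.025, -0.045, -0.07, -0.1, -0.12, -0.13, -0.13], "wx": [0, 0, 0, 0, 0, 0, 0, 0, 0], "wy": [0, 0, 0, 0, 0, 0, 0, 0, 0], "wz": [0, 0, 0, 0, 0, 0, 0, 0, 0], "jaw": [0.005, 0.005, 0.005, 0.005, 0.005, 0.005, 0.005, 0.005, 0.005]}

```text
t: 3.83
position: [0.591, -0.2637, 0.2816]
orientation: [0.001, 1.0, -0.0, 0.002]
ft_force: [-0.7, -1.2, -5.2]
finger_gap: 0.0114
grasp_force: 68.4
```

```bash
python3 - <<'E'
from h import *
s=env.sense();print(s["position"],s["ft_force"],s["moment"])
T=viewer.calibration("top");S=viewer.calibration("scene")
a=viewer.camera("top");b=viewer.camera("scene")
cv2.imwrite("pics/t4.png",a[...,::-1]);cv2.imwrite("pics/s4.png",b[...,::-1])
# predicted hook geometry
o=np.array([.642,-.0765]);ux=np.array([.983,-.183])
for d,z in((-.083,.24),(-.060,.229),(0,.24),(-.0105,0)):
    X=[*(o+ux*d),z];print(d,X,proj(T,X).round(1),proj(S,X).round(1))
f=cv2.resize(a[120:220,255:325,::-1],(420,600),interpolation=2);g=cv2.resize(b[130:255,220:300,::-1],(380,594),interpolation=2)
g=cv2.copyMakeBorder(g,0,6,0,0,0)
cv2.imwrite("pics/c4.png",np.hstack([f,g]))
E
```

```text
[ 0.59099569 -0.26371051  0.28160233] [-0.67202248 -1.19951377 -5.17014599] [0.00658454 0.00107255 0.00238461]
-0.083 [np.float64(0.560411), np.float64(-0.061311), 0.24] [282.8 197. ] [273.7 173.7]
-0.06 [np.float64(0.58302), np.float64(-0.06552), 0.229] [284.2 189.3] [269.2 174.9]
0 [np.float64(0.642), np.float64(-0.0765), 0.24] [287.9 167.5] [257.5 166. ]
-0.0105 [np.float64(0.6316785), np.float64(-0.07457849999999999), 0] [287.5 183.2] [261.8 235.2]
```

View pics/c4.png

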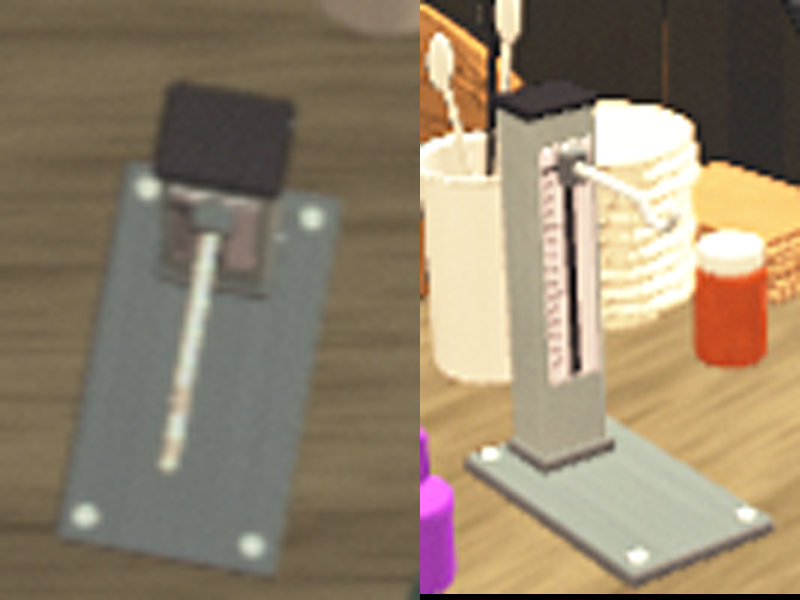

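The scale's bar is clear. In the top view the tip end is at about (283,198) and the bar's root at (289.7,158.7). In the scene view the tip top is at about (273.7,173.5). The four base bolts are also visible and will give the yaw. The lifted can weighs about 5.5 N.

```bash
python3 - <<'E'
from h import *
T=viewer.calibration("top");S=viewer.calibration("scene")
b=[plane(T,p,.013)[:2] for p in((279.7,151.3),(306.8,156.3),(297,210.8),(269.3,206))]
c=np.mean(b,0);ax=(b[0]+b[1]-b[2]-b[3]);yaw=np.arctan2(ax[1],ax[0]);lat=b[0]-b[1]
print("base centre",c,"yaw",yaw,np.arctan2(-lat[0],lat[1]),np.linalg.norm(ax)/2,np.linalg.norm(lat))
p=plane(T,(283,197.6),.24);q=plane(T,(289.7,158.7),.241);print("tip",p,"root",q,np.arctan2(*(q-p)[1::-1]))
print("tri tip",tri((T,(283,197.6)),(S,(273.7,173.5))))
u=np.array([np.cos(yaw),np.sin(yaw)])
print("seat from base",c-.06*u,"tip from base",c-.083*u,"seat from tip",p[:2]+.023*u)
E
```

```text
base centre [ 0.63713012 -0.07710337] yaw -0.19498513129774048 -0.19982450439420327 0.1797755319164659 0.08893684691309432
tip [ 0.55869243 -0.06196564  0.24      ] root [ 0.66625292 -0.08182129  0.241     ] -0.18254475954551316
tri tip (array([ 0.55927638, -0.06139978,  0.24081703]), np.float64(0.0008814728177664632))
seat from base [ 0.57826709 -0.06547825] tip from base [ 0.55570293 -0.06102196] seat from tip [ 0.58125659 -0.06642194]
```

The seat is at about (0.580,-0.066,0.229) and the scale's yaw is -0.19. I'll carry the can to 8 cm in front of the seat, turned to match, with loop_top at z≈0.250.

Emit:
inch_along:
  rows: {"x": [-0.003, -0.01, -0.02, -0.032, -0.046, -0.06, -0.072, -0.082, -0.088, -0.09], "y": [-0.008, -0.025, -0.05, -0.078, -0.108, -0.138, -0.168, -0.193, -0.208, -0.213], "z": [0, -0.002, -0.004, -0.006, -0.007, -0.007, -0.007, -0.007, -0.007, -0.007], "wx": [0, 0, 0, 0, 0, 0, 0, 0, 0, 0], "wy": [0, 0, 0, 0, 0, 0, 0, 0, 0, 0], "wz": [0.01, 0.03, 0.05, 0.08, 0.11, 0.14, 0.17, 0.19, 0.19, 0.19], "jaw": [0.005, 0.005, 0.005, 0.005, 0.005, 0.005, 0.005, 0.005, 0.005, 0.005]}

```text
t: 4.77
position: [0.497, -0.0471, 0.2834]
orientation: [-0.001, 0.996, -0.094, -0.003]
ft_force: [-0.6, -0.1, -6.9]
finger_gap: 0.0113
grasp_force: 68.7
```

Emit:
inch_along:
  rows: {"x": [0, 0, 0], "y": [0, 0, 0], "z": [0, 0, 0], "wx": [0, 0, 0], "wy": [0, 0, 0], "wz": [0, 0, 0], "jaw": [0.005, 0.005, 0.005]}

```text
t: 5.02
position: [0.5, -0.051, 0.2853]
orientation: [0.0, 0.995, -0.095, -0.0]
ft_force: [0.2, -0.5, -6.0]
finger_gap: 0.0114
grasp_force: 68.7
```

```bash
python3 - <<'E'
from h import *
s=env.sense();print(s["position"],R0(s).as_matrix().round(3).tolist(),s["ft_force"])
print("to standoff-line (seat, z .2885) in tool",totool(s,[.580,-.066,.2885]))
b=viewer.camera("scene");w=viewer.camera("wrist")
S=viewer.calibration("scene")
print("pred seat",proj(S,[.58,-.066,.229]),"loop top",proj(S,[s['position'][0],s['position'][1],s['position'][2]-.0384]))
cv2.imwrite("pics/c5.png",np.hstack([cv2.resize(b[130:250,215:315,::-1],(500,600),interpolation=2),cv2.resize(w[:,140:350,::-1],(300,600))]))
E
```

```text
[ 0.50001856 -0.05096236  0.28528212] [[0.982, -0.19, -0.001], [-0.19, -0.982, -0.0], [-0.001, 0.001, -1.0]] [ 0.20773375 -0.50349154 -6.0087674 ]
to standoff-line (seat, z .2885) in tool [ 0.08137927 -0.00039307 -0.00328265]
pred seat [269.99660712 175.11144253] loop top [286.82295517 177.52636357]
```

View pics/c5.png

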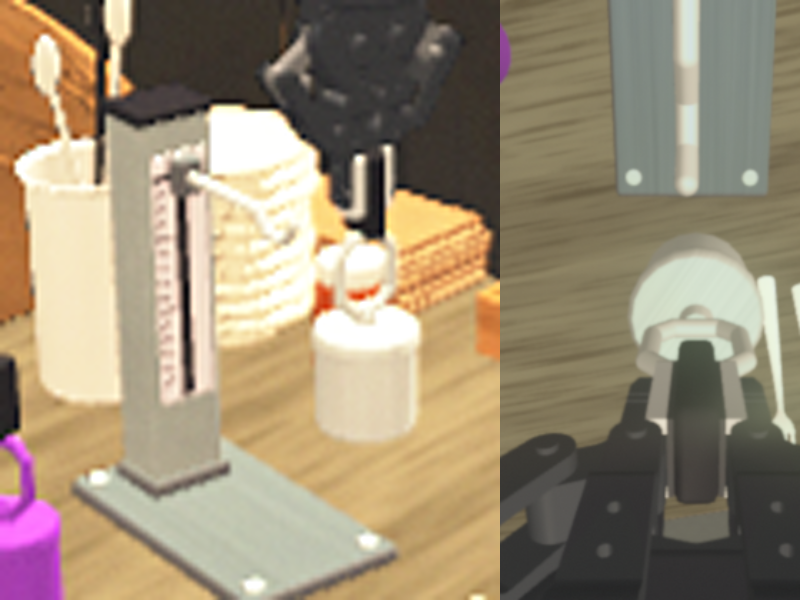

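The hook and the can's loop line up; in the wrist crop the hook is at col 688 and the tab at 697, so I'll correct by about 2 mm. I'll advance past the tip with loop_top about 7 mm over it.

Emit:
inch_along:
  rows: {"x": [0.003, 0.01, 0.02, 0.03, 0.04, 0.05, 0.06, 0.07, 0.078, 0.081], "y": [-0.001, -0.002, -0.002, -0.002, -0.002, -0.002, -0.002, -0.002, -0.002, -0.002], "z": [-0.002, -0.003, -0.0035, -0.0035, -0.0035, -0.0035, -0.0035, -0.0035, -0.0035, -0.0035], "wx": [0, 0, 0, 0, 0, 0, 0, 0, 0, 0], "wy": [0, 0, 0, 0, 0, 0, 0, 0, 0, 0], "wz": [0, 0, 0, 0, 0, 0, 0, 0, 0, 0], "jaw": [0.005, 0.005, 0.005, 0.005, 0.005, 0.005, 0.005, 0.005, 0.005, 0.005]}

```text
t: 5.95
position: [0.5815, -0.064, 0.2892]
orientation: [0.0, 0.995, -0.095, 0.0]
ft_force: [-0.2, -0.4, -5.6]
finger_gap: 0.0112
grasp_force: 68.7
```

Emit:
inch_along:
  rows: {"x": [0, 0, 0, 0], "y": [0, 0, 0, 0], "z": [0, 0, 0, 0], "wx": [0, 0, 0, 0], "wy": [0, 0, 0, 0], "wz": [0, 0, 0, 0], "jaw": [0.005, 0.005, 0.005, 0.005]}

```text
t: 6.28
position: [0.5795, -0.0636, 0.2895]
orientation: [-0.0, 0.995, -0.095, -0.0]
ft_force: [-0.7, -0.7, -6.6]
finger_gap: 0.0113
grasp_force: 68.7
```

```bash
python3 - <<'E'
from h import *
s=env.sense();print(s["position"],s["ft_force"],s["moment"],"to seat",totool(s,[.580,-.066,.2885]))
b=viewer.camera("scene");w=viewer.camera("wrist")
cv2.imwrite("pics/c6.png",np.hstack([cv2.resize(b[140:220,235:305,::-1],(500,600),interpolation=2),cv2.resize(w[:,140:350,::-1],(300,600))]))
E
```

```text
[ 0.57945021 -0.06355566  0.2894907 ] [-0.72618905 -0.66085158 -6.61364277] [-0.03272031 -0.05502886 -0.02304291] to seat [0.00100223 0.00229637 0.00099033]
```

View pics/c6.png

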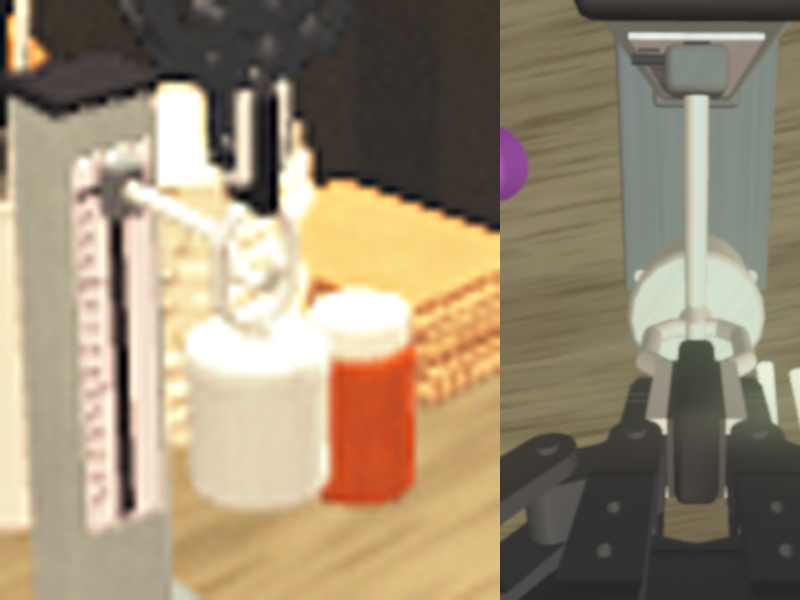

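The bar runs through the loop and is centred (col 697 = tab), with the seat beneath the upper bar. I'll lower gently.

Emit:
inch_along:
  rows: {"x": [0.001, 0.001, 0.001, 0.001, 0.001, 0.001, 0.001, 0.001, 0.001, 0.001], "y": [0, 0, 0, 0, 0, 0, 0, 0, 0, 0], "z": [0.002, 0.004, 0.006, 0.008, 0.01, 0.012, 0.014, 0.0155, 0.0165, 0.0175], "wx": [0, 0, 0, 0, 0, 0, 0, 0, 0, 0], "wy": [0, 0, 0, 0, 0, 0, 0, 0, 0, 0], "wz": [0, 0, 0, 0, 0, 0, 0, 0, 0, 0], "jaw": [0.005, 0.005, 0.005, 0.005, 0.005, 0.005, 0.005, 0.005, 0.005, 0.005]}

```text
t: 7.22
position: [0.5809, -0.0639, 0.2718]
orientation: [-0.0, 0.995, -0.095, -0.0]
ft_force: [-0.7, -0.5, -5.7]
finger_gap: 0.0113
grasp_force: 68.7
```

Emit:
inch_along:
  rows: {"x": [0, 0, 0, 0, 0, 0, 0, 0, 0, 0], "y": [0, 0, 0, 0, 0, 0, 0, 0, 0, 0], "z": [0.001, 0.002, 0.003, 0.004, 0.005, 0.006, 0.0075, 0.009, 0.011, 0.013], "wx": [0, 0, 0, 0, 0, 0, 0, 0, 0, 0], "wy": [0, 0, 0, 0, 0, 0, 0, 0, 0, 0], "wz": [0, 0, 0, 0, 0, 0, 0, 0, 0, 0], "jaw": [0.005, 0.005, 0.005, 0.005, 0.005, 0.005, 0.005, 0.005, 0.005, 0.005]}

```text
t: 8.05
position: [0.5811, -0.0639, 0.2589]
orientation: [-0.0, 0.995, -0.095, 0.0]
ft_force: [1.9, -0.4, -4.3]
finger_gap: 0.0115
grasp_force: 69.0
```

Emit:
inch_along:
  rows: {"x": [0, 0, 0, 0, 0, 0, 0, 0, 0, 0], "y": [0, 0, 0, 0, 0, 0, 0, 0, 0, 0], "z": [0.002, 0.004, 0.006, 0.008, 0.01, 0.012, 0.014, 0.016, 0.018, 0.02], "wx": [0, 0, 0, 0, 0, 0, 0, 0, 0, 0], "wy": [0, 0, 0, 0, 0, 0, 0, 0, 0, 0], "wz": [0, 0, 0, 0, 0, 0, 0, 0, 0, 0], "jaw": [0.005, 0.005, 0.005, 0.005, 0.005, 0.005, 0.005, 0.005, 0.005, 0.005]}

```text
t: 8.88
position: [0.5811, -0.0639, 0.239]
orientation: [0.0, 0.995, -0.095, 0.0]
ft_force: [1.4, -0.3, -3.2]
finger_gap: 0.0111
grasp_force: 69.2
```

Fx is +1.5 to 2 N, which suggests the loop is leaning on the inside of the tip. I'll shift about 3 mm towards the column while lowering.

Emit:
inch_along:
  rows: {"x": [0.001, 0.002, 0.003, 0.003, 0.003, 0.003, 0.003, 0.003, 0.003, 0.003], "y": [0, 0, 0, 0, 0, 0, 0, 0, 0, 0], "z": [0.001, 0.002, 0.003, 0.005, 0.007, 0.009, 0.011, 0.013, 0.014, 0.015], "wx": [0, 0, 0, 0, 0, 0, 0, 0, 0, 0], "wy": [0, 0, 0, 0, 0, 0, 0, 0, 0, 0], "wz": [0, 0, 0, 0, 0, 0, 0, 0, 0, 0], "jaw": [0.005, 0.005, 0.005, 0.005, 0.005, 0.005, 0.005, 0.005, 0.005, 0.005]}

```text
t: 9.72
position: [0.5824, -0.0642, 0.2232]
orientation: [-0.0, 0.995, -0.095, -0.002]
ft_force: [-5.2, 1.4, -2.0]
finger_gap: 0.0112
grasp_force: 69.4
```

```bash
python3 - <<'E'
from h import *
F=[];
for i in range(4):
    w=viewer.camera("wrist");s=env.sense();F.append(np.r_[s["ft_force"],s["moment"],s["position"]])
print(np.mean(F,0).round(3),np.std(F,0).round(2))
E
```

```text
[-5.416  1.27  -1.819  0.249  0.972  0.013  0.582 -0.064  0.223] [0.39 0.35 0.49 0.02 0.03 0.03 0.   0.   0.  ]
```

Now Fx is −5.4 N, so the loop is against the rear rise and neutral lies about 2 mm back. I'll return there and keep lowering slowly.

Emit:
inch_along:
  rows: {"x": [-0.0005, -0.001, -0.0015, -0.002, -0.0023, -0.0023, -0.0023, -0.0023, -0.0023, -0.0023], "y": [0, 0, 0, 0, 0, 0, 0, 0, 0, 0], "z": [0, 0, 0.001, 0.002, 0.004, 0.006, 0.008, 0.01, 0.0115, 0.0125], "wx": [0, 0, 0, 0, 0, 0, 0, 0, 0, 0], "wy": [0, 0, 0, 0, 0, 0, 0, 0, 0, 0], "wz": [0, 0, 0, 0, 0, 0, 0, 0, 0, 0], "jaw": [0.005, 0.005, 0.005, 0.005, 0.005, 0.005, 0.005, 0.005, 0.005, 0.005]}

```text
t: 10.75
position: [0.582, -0.0641, 0.2114]
orientation: [0.0, 0.995, -0.095, 0.0]
ft_force: [-2.0, 0.6, -0.9]
finger_gap: 0.011
grasp_force: 69.6
```

```bash
python3 - <<'E'
from h import *
F=[];
for i in range(6):
    w=viewer.camera("wrist");s=env.sense();F.append(np.r_[s["ft_force"],s["moment"],s["position"]])
print(np.mean(F,0).round(4),np.std(F,0).round(2))
cv2.imwrite("pics/w7.png",w[:,:,::-1])
E
```

```text
[-1.1592  0.7744 -0.6624  0.0928  0.239   0.0119  0.5819 -0.0641  0.2116] [0.58 0.26 0.5  0.03 0.04 0.02 0.   0.   0.  ]
```

Emit:
inch_along:
  rows: {"x": [-0.0005, -0.0005, -0.0005, -0.0005, -0.0005, -0.0005, -0.0005, -0.0005], "y": [0, 0, 0, 0, 0, 0, 0, 0], "z": [0.0015, 0.003, 0.0045, 0.006, 0.0075, 0.0085, 0.009, 0.009], "wx": [0, 0, 0, 0, 0, 0, 0, 0], "wy": [0, 0, 0, 0, 0, 0, 0, 0], "wz": [0, 0, 0, 0, 0, 0, 0, 0], "jaw": [0.005, 0.005, 0.005, 0.005, 0.005, 0.005, 0.005, 0.005]}

```text
t: 11.72
position: [0.5816, -0.064, 0.2026]
orientation: [0.0, 0.995, -0.095, 0.001]
ft_force: [1.4, -0.1, -0.6]
finger_gap: 0.0113
grasp_force: 69.7
```

```bash
python3 - <<'E'
from h import *
F=[];
for i in range(16):
    w=viewer.camera("wrist");s=env.sense();F.append(np.r_[s["ft_force"],s["moment"],s["position"]])
print(np.mean(F,0).round(4),(np.std(F,0)/4).round(3))
E
```

```text
[ 3.0894 -0.4902  0.0883 -0.0662 -0.5569 -0.0033  0.5815 -0.064   0.2027] [0.221 0.123 0.1   0.01  0.028 0.007 0.    0.    0.   ]
```

Emit:
inch_along:
  rows: {"x": [0.0004, 0.0008, 0.0012, 0.0012, 0.0012], "y": [0, 0, 0, 0, 0], "z": [0.0005, 0.001, 0.0015, 0.002, 0.002], "wx": [0, 0, 0, 0, 0], "wy": [0, 0, 0, 0, 0], "wz": [0, 0, 0, 0, 0], "jaw": [0.005, 0.005, 0.005, 0.005, 0.005]}

```text
t: 12.93
position: [0.5817, -0.064, 0.2]
orientation: [-0.0, 0.995, -0.095, -0.001]
ft_force: [1.2, 0.1, 0.9]
finger_gap: 0.0109
grasp_force: 69.8
```

```bash
python3 - <<'E'
from h import *
F=[];
for i in range(16):
    w=viewer.camera("wrist");s=env.sense();F.append(np.r_[s["ft_force"],s["moment"],s["position"]])
print(np.mean(F,0).round(4),(np.std(F,0)/4).round(3))
b=viewer.camera("scene")
cv2.imwrite("pics/c7.png",np.hstack([cv2.resize(b[140:240,235:305,::-1],(420,600),interpolation=2),cv2.resize(w[:,140:350,::-1],(300,600))]))
E
```

```text
[-0.129   0.0992  0.2938  0.0273  0.0571 -0.0084  0.5818 -0.064   0.2002] [0.16  0.166 0.122 0.007 0.036 0.008 0.    0.    0.   ]
```

View pics/c7.png

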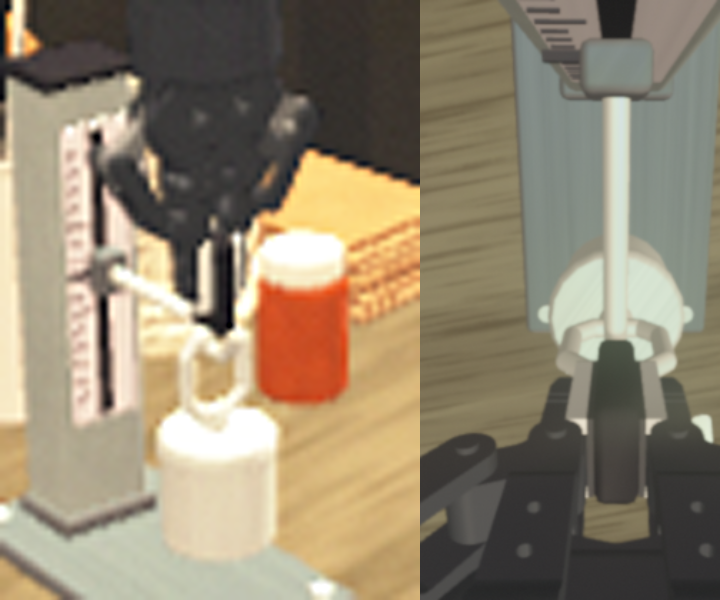

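All forces are about zero at the bias level (Fz≈0.3), so the spring is carrying the can. I'll ease the grip, then open in place.

Emit:
inch_along:
  rows: {"x": [0, 0, 0, 0, 0, 0, 0, 0, 0, 0], "y": [0, 0, 0, 0, 0, 0, 0, 0, 0, 0], "z": [0, 0, 0, 0, 0, 0, 0, 0, 0, 0], "wx": [0, 0, 0, 0, 0, 0, 0, 0, 0, 0], "wy": [0, 0, 0, 0, 0, 0, 0, 0, 0, 0], "wz": [0, 0, 0, 0, 0, 0, 0, 0, 0, 0], "jaw": [0.005, 0.005, 0.005, 0.02, 0.04, 0.045, 0.045, 0.045, 0.045, 0.045]}
  squeeze: 20

```text
t: 14.62
position: [0.5824, -0.0642, 0.2005]
orientation: [0.0, 0.995, -0.095, 0.0]
ft_force: [-0.1, -0.0, 0.4]
finger_gap: 0.0455
grasp_force: 0.0
```

```bash
python3 - <<'E'
from h import *
P=[]
for i in range(40):
    w=viewer.camera("wrist")[:,:,::-1].astype(int)
    if i: P.append(np.abs(w[60:260,250:310]-q[60:260,250:310]).mean().round(2))
    q=w
    if i==0: cv2.imwrite("pics/w8a.png",w)
cv2.imwrite("pics/w8.png",w); s=env.sense()
print(P,s["t"],s["ft_force"],s["position"])
E
```

```text
[np.float64(0.52), np.float64(0.41), np.float64(0.6), np.float64(0.79), np.float64(0.8), np.float64(0.67), np.float64(0.51), np.float64(0.31), np.float64(0.37), np.float64(0.51), np.float64(0.59), np.float64(0.61), np.float64(0.47), np.float64(0.42), np.float64(0.28), np.float64(0.41), np.float64(0.42), np.float64(0.46), np.float64(0.49), np.float64(0.39), np.float64(0.31), np.float64(0.29), np.float64(0.37), np.float64(0.4), np.float64(0.42), np.float64(0.36), np.float64(0.34), np.float64(0.3), np.float64(0.3), np.float64(0.33), np.float64(0.34), np.float64(0.35), np.float64(0.34), np.float64(0.32), np.float64(0.28), np.float64(0.31), np.float64(0.33), np.float64(0.32), np.float64(0.32)] 16.6167 [-0.08348483  0.28098608 -0.00873391] [ 0.58231159 -0.06412151  0.20047337][ WARN:0@0.479] global loadsave.cpp:1063 imwrite_ Unsupported depth image for selected encoder is fallbacked to CV_8U.
```

```bash
python3 -c "
import cv2,numpy as np
a=cv2.imread('pics/w8a.png');b=cv2.imread('pics/w8.png')
cv2.imwrite('pics/c8.png',np.hstack([x[40:400,180:380] for x in(a,b)]).repeat(1,0))"
```

```text
(no output)
```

View pics/c8.png

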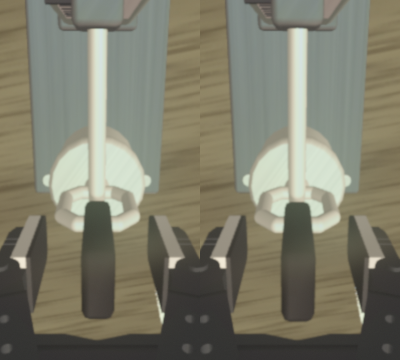

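I have now viewed 12 pictures, over the limit of 10, so I'll view no more and work from numbers. The can hangs free and its swing has died away to image noise. I'll wait two more seconds, then re-grip softly.

Emit:
inch_along:
  rows: {"x": [0, 0, 0, 0, 0, 0, 0, 0, 0, 0], "y": [0, 0, 0, 0, 0, 0, 0, 0, 0, 0], "z": [0, 0, 0, 0, 0, 0, 0, 0, 0, 0], "wx": [0, 0, 0, 0, 0, 0, 0, 0, 0, 0], "wy": [0, 0, 0, 0, 0, 0, 0, 0, 0, 0], "wz": [0, 0, 0, 0, 0, 0, 0, 0, 0, 0], "jaw": [0.045, 0.045, 0.045, 0.045, 0.045, 0.045, 0.045, 0.045, 0.045, 0.045]}
  quiet: true

```text
ok
```

Emit:
inch_along:
  rows: {"x": [0, 0, 0, 0, 0, 0, 0, 0, 0, 0], "y": [0, 0, 0, 0, 0, 0, 0, 0, 0, 0], "z": [0, 0, 0, 0, 0, 0, 0, 0, 0, 0], "wx": [0, 0, 0, 0, 0, 0, 0, 0, 0, 0], "wy": [0, 0, 0, 0, 0, 0, 0, 0, 0, 0], "wz": [0, 0, 0, 0, 0, 0, 0, 0, 0, 0], "jaw": [0.045, 0.045, 0.045, 0.045, 0.045, 0.045, 0.045, 0.045, 0.045, 0.045]}

```text
t: 18.28
position: [0.5823, -0.0641, 0.2005]
orientation: [-0.0, 0.995, -0.095, -0.0]
ft_force: [0.4, 0.8, 0.5]
finger_gap: 0.045
grasp_force: 0.0
```

```bash
python3 - <<'E'
from h import *
P=[];F=[]
for i in range(10):
    w=viewer.camera("wrist").astype(int)
    if i: P.append(float(np.abs(w[60:260,250:310]-q[60:260,250:310]).mean().round(2)))
    q=w;F.append(env.sense()["ft_force"])
print(P,np.mean(F,0))
# tab position between the pads, row 300
for y in(260,300,340): 
    m=np.where(w[y,255:300].max(1)<100)[0]+255; print(y,m.min(),m.max())
E
```

```text
[0.28, 0.28, 0.28, 0.29, 0.28, 0.28, 0.28, 0.28, 0.28] [ 0.00956292 -0.2400623  -0.16772423]
260 265 290
300 261 294
340 261 294
```

Emit:
inch_along:
  rows: {"x": [0, 0, 0, 0, 0, 0, 0, 0, 0, 0], "y": [0, 0, 0, 0, 0, 0, 0, 0, 0, 0], "z": [0, 0, 0, 0, 0, 0, 0, 0, 0, 0], "wx": [0, 0, 0, 0, 0, 0, 0, 0, 0, 0], "wy": [0, 0, 0, 0, 0, 0, 0, 0, 0, 0], "wz": [0, 0, 0, 0, 0, 0, 0, 0, 0, 0], "jaw": [0.035, 0.025, 0.02, 0.017, 0.015, 0.013, 0.011, 0.009, 0.007, 0.005]}
  squeeze: 20

```text
t: 19.62
position: [0.5823, -0.0641, 0.2005]
orientation: [-0.0, 0.995, -0.095, -0.0]
ft_force: [0.4, 0.2, -0.7]
finger_gap: 0.0119
grasp_force: 20.8
```

Emit:
inch_along:
  rows: {"x": [0, 0, 0, 0], "y": [0, 0, 0, 0], "z": [0, 0, 0, 0], "wx": [0, 0, 0, 0], "wy": [0, 0, 0, 0], "wz": [0, 0, 0, 0], "jaw": [0.005, 0.005, 0.005, 0.005]}
  squeeze: 70

```text
t: 19.95
position: [0.5824, -0.0641, 0.2005]
orientation: [-0.0, 0.995, -0.095, 0.0]
ft_force: [0.7, -0.3, 0.4]
finger_gap: 0.0116
grasp_force: 70.5
```

Emit:
inch_along:
  rows: {"x": [0, 0, 0, 0, 0, 0, 0, 0, 0, 0], "y": [0, 0, 0, 0, 0, 0, 0, 0, 0, 0], "z": [-0.001, -0.003, -0.0055, -0.008, -0.0105, -0.013, -0.0155, -0.018, -0.0205, -0.023], "wx": [0, 0, 0, 0, 0, 0, 0, 0, 0, 0], "wy": [0, 0, 0, 0, 0, 0, 0, 0, 0, 0], "wz": [0, 0, 0, 0, 0, 0, 0, 0, 0, 0], "jaw": [0.005, 0.005, 0.005, 0.005, 0.005, 0.005, 0.005, 0.005, 0.005, 0.005]}

```text
t: 20.78
position: [0.5823, -0.0641, 0.2236]
orientation: [-0.0, 0.995, -0.095, -0.0]
ft_force: [1.1, 0.2, -2.7]
finger_gap: 0.0114
grasp_force: 70.5
```

Emit:
inch_along:
  rows: {"x": [0, 0, 0, 0, 0, 0, 0, 0, 0, 0], "y": [0, 0, 0, 0, 0, 0, 0, 0, 0, 0], "z": [-0.0025, -0.005, -0.0075, -0.01, -0.0125, -0.015, -0.0175, -0.02, -0.0225, -0.025], "wx": [0, 0, 0, 0, 0, 0, 0, 0, 0, 0], "wy": [0, 0, 0, 0, 0, 0, 0, 0, 0, 0], "wz": [0, 0, 0, 0, 0, 0, 0, 0, 0, 0], "jaw": [0.005, 0.005, 0.005, 0.005, 0.005, 0.005, 0.005, 0.005, 0.005, 0.005]}

```text
t: 21.62
position: [0.5822, -0.0641, 0.2485]
orientation: [-0.0, 0.995, -0.095, -0.0]
ft_force: [1.6, 0.2, -4.7]
finger_gap: 0.0113
grasp_force: 70.4
```

Emit:
inch_along:
  rows: {"x": [0, 0, 0, 0, 0, 0, 0, 0, 0, 0], "y": [0, 0, 0, 0, 0, 0, 0, 0, 0, 0], "z": [-0.0025, -0.005, -0.0075, -0.0095, -0.0115, -0.0135, -0.0155, -0.0175, -0.0195, -0.0215], "wx": [0, 0, 0, 0, 0, 0, 0, 0, 0, 0], "wy": [0, 0, 0, 0, 0, 0, 0, 0, 0, 0], "wz": [0, 0, 0, 0, 0, 0, 0, 0, 0, 0], "jaw": [0.005, 0.005, 0.005, 0.005, 0.005, 0.005, 0.005, 0.005, 0.005, 0.005]}

```text
t: 22.45
position: [0.5815, -0.064, 0.2695]
orientation: [-0.0, 0.995, -0.095, -0.001]
ft_force: [-0.2, -0.2, -6.6]
finger_gap: 0.0114
grasp_force: 69.8
```

Emit:
inch_along:
  rows: {"x": [0, 0, 0, 0, 0, 0, 0, 0, 0, 0], "y": [0, 0, 0, 0, 0, 0, 0, 0, 0, 0], "z": [-0.002, -0.004, -0.0065, -0.009, -0.0115, -0.014, -0.0165, -0.0185, -0.0192, -0.0192], "wx": [0, 0, 0, 0, 0, 0, 0, 0, 0, 0], "wy": [0, 0, 0, 0, 0, 0, 0, 0, 0, 0], "wz": [0, 0, 0, 0, 0, 0, 0, 0, 0, 0], "jaw": [0.005, 0.005, 0.005, 0.005, 0.005, 0.005, 0.005, 0.005, 0.005, 0.005]}

```text
t: 23.28
position: [0.5825, -0.0641, 0.2896]
orientation: [0.0, 0.995, -0.095, 0.0]
ft_force: [-0.2, -0.4, -5.8]
finger_gap: 0.0112
grasp_force: 69.8
```

```bash
python3 - <<'E'
from h import *
F=[]
for i in range(8):
    w=viewer.camera("wrist");s=env.sense();F.append(np.r_[s["ft_force"],s["moment"],s["position"]])
print(np.mean(F,0).round(4)); cv2.imwrite("pics/w9.png",w[:,:,::-1])
# rows 0..200: bright bar column centre vs tab centre
for y in(140,180):
    m=np.where(w[y,250:310].min(1)>185)[0]+250; print(y,m.min() if len(m) else 0,m.max() if len(m) else 0)
for y in(300,340):
    m=np.where(w[y,255:300].max(1)<100)[0]+255; print(y,m.min(),m.max())
E
```

```text
[-1.6100e-02 -1.8450e-01 -6.5205e+00  3.4000e-03 -2.2000e-03  1.7000e-03
  5.8220e-01 -6.4100e-02  2.8900e-01]
140 274 283
180 274 283
300 259 295
340 255 299
```

Free of the hook, with Fx≈0. I'll back out along the bar and carry it over the board, refining the board's centre and height from both fixed views.

Emit:
inch_along:
  rows: {"x": [-0.003, -0.01, -0.02, -0.03, -0.04, -0.05, -0.06, -0.07, -0.08, -0.086], "y": [0, 0, 0, 0, 0, 0, 0, 0, 0, 0], "z": [0, 0, 0, 0, 0, 0, 0, 0, 0, 0], "wx": [0, 0, 0, 0, 0, 0, 0, 0, 0, 0], "wy": [0, 0, 0, 0, 0, 0, 0, 0, 0, 0], "wz": [0, 0, 0, 0, 0, 0, 0, 0, 0, 0], "jaw": [0.005, 0.005, 0.005, 0.005, 0.005, 0.005, 0.005, 0.005, 0.005, 0.005]}

```text
t: 24.52
position: [0.4963, -0.0475, 0.2892]
orientation: [-0.0, 0.995, -0.095, -0.0]
ft_force: [-0.6, 0.2, -6.5]
finger_gap: 0.0109
grasp_force: 69.8
```

Emit:
inch_along:
  rows: {"x": [-0.001, -0.002, -0.004, -0.006, -0.009, -0.012, -0.015, -0.017, -0.019, -0.019], "y": [-0.007, -0.025, -0.05, -0.08, -0.11, -0.145, -0.18, -0.21, -0.235, -0.25], "z": [0, 0, 0, 0, 0, 0, 0, 0, 0, 0], "wx": [0, 0, 0, 0, 0, 0, 0, 0, 0, 0], "wy": [0, 0, 0, 0, 0, 0, 0, 0, 0, 0], "wz": [0, 0, 0, 0, 0, 0, 0, 0, 0, 0], "jaw": [0.005, 0.005, 0.005, 0.005, 0.005, 0.005, 0.005, 0.005, 0.005, 0.005]}

```text
t: 25.35
position: [0.5266, 0.2048, 0.2892]
orientation: [-0.001, 0.996, -0.094, 0.0]
ft_force: [-0.3, 0.1, -7.0]
finger_gap: 0.0111
grasp_force: 69.8
```

Emit:
inch_along:
  rows: {"x": [0, 0, 0, 0], "y": [-0.003, -0.003, -0.003, -0.003], "z": [0, 0, 0, 0], "wx": [0, 0, 0, 0], "wy": [0, 0, 0, 0], "wz": [0, 0, 0, 0], "jaw": [0.005, 0.005, 0.005, 0.005]}

```text
t: 25.68
position: [0.527, 0.203, 0.289]
orientation: [0.0, 0.995, -0.095, -0.0]
ft_force: [0.2, 0.1, -6.4]
finger_gap: 0.011
grasp_force: 69.8
```

```bash
python3 - <<'E'
from h import *
def poly(f,box):
    a=cv2.imread(f);h=cv2.cvtColor(a,cv2.COLOR_BGR2HSV);m=np.zeros(a.shape[:2],bool);x0,y0,x1,y1=box;m[y0:y1,x0:x1]=1
    m&=(h[:,:,0]<16)&(h[:,:,1]>(110 if 'top' in f else 150))&(h[:,:,2]>90)
    k=max(cv2.findContours(m.astype(np.uint8),0,2)[0],key=cv2.contourArea);return cv2.convexHull(k)[:,0].astype(float)
T=viewer.calibration("top");S=viewer.calibration("scene")
ht=poly("pics/top0.png",(180,170,220,265));hs=poly("pics/scene0.png",(165,250,270,315))
ext=lambda h,d:h[np.argmax(h@np.array(d,float))]
# board corners: top image dirs / scene image extremes (left=far+y.., right=near..)
t={"TL":ext(ht,(-1,-1)),"TR":ext(ht,(1,-1)),"BR":ext(ht,(1,1)),"BL":ext(ht,(-1,1))}
print({k:(v.tolist(),plane(T,v,.02)[:2].round(3).tolist()) for k,v in t.items()})
for k,v in t.items():
    X=plane(T,v,.02);print(k,"scene pred",proj(S,X).round(1))
print("scene hull left,top,right,bottom",ext(hs,(-1,0)),ext(hs,(0,-1)),ext(hs,(1,0)),ext(hs,(0,1)))
c=np.mean([plane(T,v,.02) for v in t.values()],0);print("centre",c)
for p in ("TL","TR"):
    pass
s=env.sense();print(s["t"],s["position"],s["ft_force"],"togo",totool(s,[c[0],c[1],.1714]))
w=viewer.camera("wrist");cv2.imwrite("pics/w10.png",w[:,:,::-1])
E
```

```text
{'TL': ([184.0, 179.0], [0.648, 0.258]), 'TR': ([208.0, 176.0], [0.656, 0.18]), 'BR': ([214.0, 255.0], [0.403, 0.161]), 'BL': ([190.0, 257.0], [0.397, 0.238])}
TL scene pred [175.1 271.7]
TR scene pred [195.3 259.2]
BR scene pred [262.3 289.8]
BL scene pred [242.8 304.7]
scene hull left,top,right,bottom [176. 277.] [176. 274.] [261. 293.] [243. 311.]
centre [0.52609766 0.20953686 0.02      ]
25.6833 [0.52702413 0.20304158 0.28903754] [ 0.23788662  0.12317447 -6.37087522] togo [-0.00212588 -0.00630811  0.11763217]
```

```bash
python3 - <<'E'
from h import *
c=viewer.calibration("wrist");w=viewer.camera("wrist");s=env.sense()
h=cv2.cvtColor(w,cv2.COLOR_RGB2HSV)
m=((h[:,:,0]<16)&(h[:,:,1]>120)&(h[:,:,2]>80)).astype(np.uint8)
m=cv2.morphologyEx(m,cv2.MORPH_OPEN,np.ones((5,5)))
L=[];R=[]
for y in range(5,380,25):
    x=np.where(m[y,120:430])[0]+120
    if len(x)>30:
        a,b=plane(c,(x.min(),y),.02),plane(c,(x.max(),y),.02);print(y,x.min(),x.max(),a[:2].round(3),b[:2].round(3))
print(proj(c,[.527,.2065,.02]))
for t in(.0,.02): print(proj(c,[.65,.261,t]),proj(c,[.656,.177,t]))
E
```

```text
[273.99912358 169.54257489]
[204.00427796  66.90741253] [277.87392019  45.15431907]
[200.1612249  65.072165 ] [277.91501694  42.12824859]
```

```bash
python3 - <<'E'
from h import *
c=viewer.calibration("wrist");w=cv2.imread("pics/w10.png");h=cv2.cvtColor(w,cv2.COLOR_BGR2HSV)
for y in (80,100,120): print(y,[(x,*map(int,h[y,x])) for x in range(160,330,10)])
L=[];R=[]
m=((h[:,:,0]<13)|(h[:,:,0]>170))&(h[:,:,1]>105)
for y in range(55,150,8):
    x=np.where(m[y,150:330])[0]+150
    if len(x)>30: print(y,x.min(),x.max(),plane(c,(x.min(),y),.02)[:2].round(3),plane(c,(x.max(),y),.02)[:2].round(3))
E
```

```text
80 [(160, 22, 77, 140), (170, 21, 76, 141), (180, 22, 77, 140), (190, 21, 75, 142), (200, 22, 77, 139), (210, 16, 122, 195), (220, 16, 122, 195), (230, 16, 122, 201), (240, 16, 119, 200), (250, 15, 130, 184), (260, 15, 129, 186), (270, 15, 133, 180), (280, 15, 128, 191), (290, 21, 81, 139), (300, 21, 84, 130), (310, 23, 75, 143), (320, 22, 74, 149)]
100 [(160, 22, 75, 146), (170, 22, 75, 147), (180, 22, 75, 143), (190, 22, 77, 140), (200, 21, 79, 135), (210, 15, 112, 150), (220, 17, 116, 211), (230, 16, 118, 205), (240, 16, 122, 198), (250, 16, 122, 198), (260, 16, 126, 196), (270, 16, 127, 195), (280, 15, 129, 188), (290, 15, 122, 188), (300, 21, 82, 134), (310, 21, 80, 137), (320, 22, 77, 142)]
120 [(160, 18, 52, 88), (170, 21, 83, 123), (180, 21, 83, 129), (190, 21, 79, 129), (200, 20, 86, 121), (210, 20, 87, 126), (220, 17, 115, 212), (230, 15, 129, 184), (240, 16, 119, 204), (250, 16, 120, 202), (260, 15, 130, 186), (270, 16, 126, 194), (280, 15, 130, 185), (290, 15, 127, 189), (300, 20, 79, 139), (310, 20, 82, 130), (320, 21, 84, 128)]
```

```bash
python3 - <<'E'
from h import *
c=viewer.calibration("wrist");w=cv2.imread("pics/w10.png");h=cv2.cvtColor(w,cv2.COLOR_BGR2HSV)
m=(h[:,:,0]<19)&(h[:,:,1]>102)&(h[:,:,2]>165)
for y in range(70,200,10):
    x=np.where(m[y,190:330])[0]+190
    if len(x)>5: print(y,x.min(),x.max(),plane(c,(x.min(),y),.02)[:2].round(3),plane(c,(x.max()+1,y),.02)[:2].round(3))
s=env.sense();print(s["position"],totool(s,[.527,.2065,.1764]))
E
```

```text
70 203 284 [0.645 0.259] [0.629 0.175]
80 205 286 [0.635 0.26 ] [0.619 0.175]
90 208 288 [0.625 0.259] [0.608 0.174]
100 211 291 [0.614 0.259] [0.598 0.173]
110 214 293 [0.604 0.258] [0.587 0.173]
120 217 295 [0.593 0.257] [0.576 0.172]
130 220 298 [0.582 0.257] [0.565 0.171]
140 223 300 [0.571 0.256] [0.554 0.171]
150 226 303 [0.559 0.255] [0.542 0.169]
160 229 305 [0.547 0.255] [0.531 0.169]
170 232 307 [0.536 0.254] [0.519 0.169]
180 235 244 [0.524 0.253] [0.521 0.242]
[0.52706669 0.20296558 0.28917876] [-0.00074138 -0.00350605  0.11277722]
```

The wrist view puts the board centre at y≈0.211 (edges 0.253 and 0.169 at x=0.525). I'll aim for y=0.210 and descend.

Emit:
inch_along:
  rows: {"x": [-0.0005, -0.001, -0.001, -0.001, -0.001, -0.001, -0.001, -0.001, -0.001, -0.001], "y": [-0.003, -0.006, -0.007, -0.007, -0.007, -0.007, -0.007, -0.007, -0.007, -0.007], "z": [0.004, 0.015, 0.03, 0.045, 0.06, 0.075, 0.088, 0.098, 0.104, 0.108], "wx": [0, 0, 0, 0, 0, 0, 0, 0, 0, 0], "wy": [0, 0, 0, 0, 0, 0, 0, 0, 0, 0], "wz": [0, 0, 0, 0, 0, 0, 0, 0, 0, 0], "jaw": [0.005, 0.005, 0.005, 0.005, 0.005, 0.005, 0.005, 0.005, 0.005, 0.005]}

```text
t: 26.62
position: [0.5269, 0.2111, 0.1799]
orientation: [0.0, 0.995, -0.095, -0.001]
ft_force: [-0.7, 0.9, -7.4]
finger_gap: 0.0111
grasp_force: 69.8
```

Emit:
inch_along:
  rows: {"x": [0, 0, 0, 0, 0, 0, 0, 0], "y": [0, 0, 0, 0, 0, 0, 0, 0], "z": [0.001, 0.002, 0.003, 0.004, 0.005, 0.006, 0.0065, 0.007], "wx": [0, 0, 0, 0, 0, 0, 0, 0], "wy": [0, 0, 0, 0, 0, 0, 0, 0], "wz": [0, 0, 0, 0, 0, 0, 0, 0], "jaw": [0.005, 0.005, 0.005, 0.005, 0.005, 0.005, 0.005, 0.005]}

```text
t: 27.28
position: [0.5274, 0.2112, 0.1742]
orientation: [-0.0, 0.995, -0.095, 0.0]
ft_force: [0.2, -0.2, -5.8]
finger_gap: 0.0109
grasp_force: 69.8
```

Emit:
inch_along:
  rows: {"x": [0, 0, 0, 0], "y": [0, 0, 0, 0], "z": [0.0005, 0.001, 0.0015, 0.0015], "wx": [0, 0, 0, 0], "wy": [0, 0, 0, 0], "wz": [0, 0, 0, 0], "jaw": [0.005, 0.005, 0.005, 0.005]}

```text
t: 27.62
position: [0.5273, 0.2112, 0.1725]
orientation: [0.0, 0.995, -0.095, -0.0]
ft_force: [-0.4, 0.6, -6.2]
finger_gap: 0.0111
grasp_force: 69.8
```

```bash
python3 - <<'E'
from h import *
F=[]
for i in range(6):
    w=viewer.camera("wrist");s=env.sense();F.append(np.r_[s["ft_force"],s["moment"],s["position"]])
print(np.mean(F,0).round(4))
E
```

```text
[-1.1230e-01  2.1640e-01 -6.3851e+00  5.7000e-03 -2.0000e-02  5.2000e-03
  5.2740e-01  2.1120e-01  1.7270e-01]
```

Still no contact, so I'll creep down.

Emit:
inch_along:
  rows: {"x": [0, 0, 0, 0, 0, 0], "y": [0, 0, 0, 0, 0, 0], "z": [0.0005, 0.001, 0.0015, 0.002, 0.002, 0.002], "wx": [0, 0, 0, 0, 0, 0], "wy": [0, 0, 0, 0, 0, 0], "wz": [0, 0, 0, 0, 0, 0], "jaw": [0.005, 0.005, 0.005, 0.005, 0.005, 0.005]}

```text
t: 28.42
position: [0.5273, 0.2112, 0.1706]
orientation: [0.0, 0.995, -0.095, -0.0]
ft_force: [-0.1, 0.6, -6.4]
finger_gap: 0.0114
grasp_force: 69.8
```

Emit:
inch_along:
  rows: {"x": [0, 0, 0, 0], "y": [0, 0, 0, 0], "z": [0.0005, 0.001, 0.001, 0.001], "wx": [0, 0, 0, 0], "wy": [0, 0, 0, 0], "wz": [0, 0, 0, 0], "jaw": [0.005, 0.005, 0.005, 0.005]}

```text
t: 28.75
position: [0.5273, 0.2112, 0.1696]
orientation: [0.0, 0.995, -0.095, -0.0]
ft_force: [-0.3, -0.1, -6.3]
finger_gap: 0.0113
grasp_force: 69.8
```

```bash
python3 - <<'E'
from h import *
F=[]
for i in range(6):
    w=viewer.camera("wrist");s=env.sense();F.append(np.r_[s["ft_force"],s["moment"],s["position"]])
print(np.mean(F,0).round(4))
E
```

```text
[ 3.243e-01  6.800e-02 -6.296e+00 -7.000e-04 -4.190e-02 -5.400e-03
  5.274e-01  2.112e-01  1.697e-01]
```

Emit:
inch_along:
  rows: {"x": [0, 0, 0], "y": [0, 0, 0], "z": [0.0005, 0.001, 0.001], "wx": [0, 0, 0], "wy": [0, 0, 0], "wz": [0, 0, 0], "jaw": [0.005, 0.005, 0.005]}

```text
t: 29.3
position: [0.5273, 0.2112, 0.1685]
orientation: [0.0, 0.995, -0.095, -0.0]
ft_force: [-1.3, 0.4, -7.2]
finger_gap: 0.011
grasp_force: 69.8
```

Emit:
inch_along:
  rows: {"x": [0, 0, 0], "y": [0, 0, 0], "z": [0.0005, 0.001, 0.001], "wx": [0, 0, 0], "wy": [0, 0, 0], "wz": [0, 0, 0], "jaw": [0.005, 0.005, 0.005]}

```text
t: 29.55
position: [0.5275, 0.2113, 0.1678]
orientation: [-0.0, 0.995, -0.095, 0.0]
ft_force: [-0.3, 0.2, -5.0]
finger_gap: 0.0114
grasp_force: 70.0
```

```bash
python3 - <<'E'
from h import *
F=[]
for i in range(6):
    w=viewer.camera("wrist");s=env.sense();F.append(np.r_[s["ft_force"],s["moment"],s["position"]])
print(np.mean(F,0).round(4))
E
```

```text
[-0.3431  0.0105 -4.8767 -0.0349  0.0213 -0.025   0.5274  0.2113  0.1678]
```

Contact has begun (Fz −6.3 → −4.9).

Emit:
inch_along:
  rows: {"x": [0, 0, 0, 0], "y": [0, 0, 0, 0], "z": [0.0004, 0.0008, 0.001, 0.001], "wx": [0, 0, 0, 0], "wy": [0, 0, 0, 0], "wz": [0, 0, 0, 0], "jaw": [0.005, 0.005, 0.005, 0.005]}

```text
t: 30.18
position: [0.5277, 0.2114, 0.1678]
orientation: [-0.0, 0.995, -0.095, 0.0]
ft_force: [-3.4, -1.4, 4.1]
finger_gap: 0.0112
grasp_force: 71.3
```

```bash
python3 - <<'E'
from h import *
F=[]
for i in range(6):
    w=viewer.camera("wrist");s=env.sense();F.append(np.r_[s["ft_force"],s["moment"],s["position"]])
print(np.mean(F,0).round(4))
E
```

```text
[-3.1307 -0.8666  5.2455 -0.2694  0.709  -0.0183  0.5277  0.2114  0.1678]
```

Firmly down. I'll back off 0.5 mm, release and retreat straight up.

Emit:
inch_along:
  rows: {"x": [0, 0, 0], "y": [0, 0, 0], "z": [-0.0003, -0.0005, -0.0005], "wx": [0, 0, 0], "wy": [0, 0, 0], "wz": [0, 0, 0], "jaw": [0.005, 0.005, 0.005]}
  squeeze: 20

```text
t: 30.73
position: [0.5277, 0.2114, 0.1678]
orientation: [-0.0, 0.995, -0.095, 0.0]
ft_force: [-3.7, -1.2, 5.6]
finger_gap: 0.0111
grasp_force: 71.5
```

Emit:
inch_along:
  rows: {"x": [0, 0, 0, 0, 0, 0, 0, 0, 0, 0], "y": [0, 0, 0, 0, 0, 0, 0, 0, 0, 0], "z": [0, 0, 0, 0, 0, 0, -0.003, -0.01, -0.02, -0.035], "wx": [0, 0, 0, 0, 0, 0, 0, 0, 0, 0], "wy": [0, 0, 0, 0, 0, 0, 0, 0, 0, 0], "wz": [0, 0, 0, 0, 0, 0, 0, 0, 0, 0], "jaw": [0.02, 0.04, 0.06, 0.06, 0.06, 0.06, 0.06, 0.06, 0.06, 0.06]}

```text
t: 31.57
position: [0.5268, 0.211, 0.2022]
orientation: [0.0, 0.995, -0.095, -0.001]
ft_force: [0.7, -0.1, -0.3]
finger_gap: 0.0598
grasp_force: 0.0
```

Emit:
inch_along:
  rows: {"x": [0, 0, 0, 0, 0, 0, 0], "y": [0, 0, 0, 0, 0, 0, 0], "z": [-0.02, -0.04, -0.06, -0.08, -0.095, -0.1, -0.1], "wx": [0, 0, 0, 0, 0, 0, 0], "wy": [0, 0, 0, 0, 0, 0, 0], "wz": [0, 0, 0, 0, 0, 0, 0], "jaw": [0.06, 0.06, 0.06, 0.06, 0.06, 0.06, 0.06]}

```text
t: 32.15
position: [0.5285, 0.2116, 0.3053]
orientation: [-0.001, 0.995, -0.095, 0.002]
ft_force: [-0.6, -0.5, 0.3]
finger_gap: 0.0602
grasp_force: 0.0
```

```bash
python3 - <<'E'
from h import *
c=viewer.calibration("wrist");w=viewer.camera("wrist");s=env.sense();cv2.imwrite("pics/w12.png",w[:,:,::-1])
print(s["t"],s["position"],s["ft_force"])
u,v=proj(c,[.526,.211,.082]);print("lid pred",u,v)
m=np.zeros(w.shape[:2],np.uint8);v0,u0=int(v),int(u)
m[max(v0-60,0):v0+60,u0-60:u0+60]=1
h=cv2.cvtColor(w,cv2.COLOR_RGB2HSV);m&=((w.min(2)>140)&(h[:,:,1]<60)).astype(np.uint8)
k=cv2.convexHull(max(cv2.findContours(m,0,1)[0],key=cv2.contourArea));q,r=cv2.minEnclosingCircle(k);print(q,r,plane(c,q,.082))
t=np.zeros(w.shape[:2],bool);p=proj(c,[.526,.211,.189]);print("tab pred",p)
y,x=int(p[1]),int(p[0]);sub=w[y-40:y+40,x-40:x+40].max(2)<100
kk=max(cv2.findContours(sub.astype(np.uint8),0,1)[0],key=cv2.contourArea);R=cv2.minAreaRect(kk);print("tab",R[0][0]+x-40,R[0][1]+y-40,R[1:])
mb=(h[:,:,0]<19)&(h[:,:,1]>102)&(h[:,:,2]>165)
for yy in range(60,200,20):
    X=np.where(mb[yy,150:400])[0]+150
    if len(X)>5: print(yy,plane(c,(X.min(),yy),.02)[:2].round(3),plane(c,(X.max()+1,yy),.02)[:2].round(3))
E
```

```text
32.2 [0.52779909 0.21139496 0.30341932] [ 0.02004422 -0.43279668 -0.15563137]
lid pred 278.82588581008764 180.49486536850978
(278.606689453125, 179.27976989746094) 31.169403076171875 [0.52728135 0.21098229 0.082     ]
tab pred [279.04746133 211.78627706]
tab 277.5 206.0 ((46.0, 13.0), 90.0)
60 [0.653 0.235] [0.642 0.176]
80 [0.637 0.26 ] [0.621 0.175]
100 [0.615 0.259] [0.599 0.174]
120 [0.593 0.257] [0.577 0.172]
140 [0.57  0.256] [0.553 0.17 ]
160 [0.546 0.254] [0.529 0.169]
180 [0.521 0.253] [0.505 0.167]
```

The can stands upright at (0.527,0.211), in the middle of the board, and the gripper is clear. Handing in.

```bash
python3 -c "
from workcell import workorder
print(workorder.finish_job())"
```

```text
the job is handed in; nothing more can be done
None
```

The tall canister was weighed (about 6.5 N, 0.65 kg), hung free until still, lifted off at about 3 cm/s and set upright in the middle of the board; I handed the job in at about 32 s with no verdict shown, and I viewed 12 pictures, two over the limit of 10.

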